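Stopper the cleaning flask and stow it in the drawer

ROBOT

A 7-joint arm with a two-finger parallel gripper is mounted at the origin on the work surface. World frame = base frame: x ahead of the robot, y to its left, z up, the work surface at z = 0. Lengths are in m, angles in rad, forces in N, time in s.
With the tool pointing down it reaches from about 0.425 to 0.95 m from the base axis. Payload 4.7 kg.
Tool frame: the origin (TCP) lies on the centre line of the jaws, within the pads' length; the fingertips stand 19 mm ahead of it and the grasp point (between the pads) is the TCP; z points along the fingers, y is the line along which they close (so a half turn about z gives the same grasp; the last joint's range is limited). The gripper opens to 87 mm and grips with 3 to 60 N. Pads are 19 mm wide; open, the fingers measure 117 mm over their backs; the gripper's body (75 mm by 190 mm) begins 51 mm behind the grasp point.
Start: joints at [1.208, 0.469, -0.049, 1.532, 0.024, 1.141, -0.082], TCP at [0.221, -0.638, 0.242] pointing down, gripper open.
Joint ranges: [-2.59, 2.59], [-0.33, 1.99], [-1.39, 1.29], [0.1, 2.45], [-1.04, 4.18], [0.21, 1.99], [-2.66, 2.66]. Speed limits (rad/s): [2.57, 2.57, 3.14, 3.14, 3.14, 3.14, 3.14].

INTERFACE

Orientations are given as a unit quaternion [x, y, z, w].
In Python, from plant import telemetry, imaging, job gives the robot as it stands.
- The arm moves only by the tool apply_moves, never from a script. Its argument "motion" is a list that holds one entry, the list of rows, each a list of 7 numbers: the shift along the tool's x, y, z in mm, then the turn, a rotation vector about the tool's x, y, z in degrees, then the opening, from 0 (shut) to 1 (fully open). In form: [[[x, y, z, rx, ry, rz, hand], ...]]. A call has 1 to 10 rows; each row shifts and turns the commanded pose from where the row before left it, along the tool's axes as they then stand; what a row does not reach is not made up. A row lasts 1/12 s, in which the tool goes at most 41.7 mm and 7.16 degrees, less where a joint would pass 70% of its speed; a pose out of reach is approached as far as the arm can. A call is refused whole if a number of a shift passes 41.7 or a number of a turn 7.16, either way. A call with a gripper value outside its range is refused whole. The fingers move at their own pace and stop on an object; the grip force is fixed at half the most. Time passes only in rows, so rows that do not move let the fingers close. It gives the time, the measured TCP pose, the force, the opening and the grip force at its end, in the units of the state.
- telemetry.get_state(): the state, without advancing time (a new reading comes with each control period).
- imaging.capture(name): name is "side" or "top"; returns the picture (384x512x3 uint8, red, green, blue); there is no depth.
- imaging.get_calibration(name): a dict with "fx", "fy", "cx", "cy" (pixels), "view" (4x4, takes a point from world to camera coordinates). Camera axes: x right, y up, looking along -z (the intrinsics and any distortion apply to the point x, -y, -z); pixel columns grow to the right and rows downward; lengths in m; the calibration is good to about 2 mm. A picture is of the moment at which its call begins. get_calibration takes no time and is no camera call.
- job.close_job(): hands the job in; it is judged then, once.
Trained networks look in the newest picture that a camera, given by its name, has taken for a name from the list of things; names that differ only in an ending like _2 or _b are one class to them, and where a whole thing is asked for, a point or a joint stands for the part that bears it (a point fixed in the world has none). Each returns a list of dicts, best first, with "p" (0 to 1); they miss things now and then, are a little off and sometimes report something else, mostly with a low value. They report only what shows in the picture. A call takes as long as a camera call. They do not tell look-alikes from the thing itself.
- imaging.look_for(camera, label): "point" ([x, y, z] in m, in the coordinates of the camera as it stood for that picture, good to about 4 mm: the middle of the surface that is visible of it).
- imaging.outline_of(camera, label): "pixels" (384x512 bool, what is visible of it).
- imaging.tip_of(camera, label): "point" ([x, y, z] in m, in the coordinates of the camera as it stood for that picture, good to about 4 mm: a listed point, or the origin of a listed thing).
The state is a dict: "time_s": time; "q": joint angles; "qvel": joint speeds; "joint_torque": joint torques, N m; "tool_pos": TCP position; "orientation": TCP orientation; "ft_force": force on the tool from outside, world axes, zero at the start; "moment": the same for the moment, N m; "width": opening from 0.0 (shut) to 1.0 (fully open); "finger_force": force on a finger pad.
Only numpy, scipy, OpenCV 4.12 (cv2) and the standard library are available. Lean on these libraries where they do the work, as an engineer would, in place of code of your own. Each camera call takes 0.05 s, during which the arm holds its last target. There are 200 camera calls.

TASK

Put the cleaning flask away: set the tapered stopper from its stand fully into the mouth of the amber flask where it stands on the bench and let go of it, then stand the closed flask gently and upright in the yellow round well of the open drawer, and push the drawer fully home. Do not tip the flask, and leave the load cells, spool, white bottle and brush where they are.

Things in the scene. Friction and masses are not known exactly. Their poses are not given: they have to be found in the camera images.
- flask: loose amber conical flask, about 350 g, 120 mm high: base 80 mm diameter (lower edge bevelled to 74), tapering from 20 mm up to a straight neck, 44 mm outside diameter, from 78 to 120 mm height. Origin: centre of its underside, z up. Round: its yaw does not matter. It is best carried by the neck, below the stopper's flange
- flask_mouth (a point): centre of the flask's mouth, on its top rim (120 mm above the flask's origin); round bore 34 mm diameter, 42 mm deep
- stopper: loose upright stopper, 60 mm long, 60 g: white plug 30 mm long, tapering from 30 mm diameter at the top to 20 at its tip; above it a red flange 44 diameter x 6 thick, then a red grip knob 24 diameter x 24 high. Origin: centre of the plug's lower tip; z up. It starts in its stand. Fully seated, its flange rests on the flask's rim and its top is 30 mm above the rim
- stopper_flange (a point): centre of the underside of the stopper's flange (30 mm above the stopper's origin)
- stand: fixed steel stand in which the stopper is parked: base disc 80 mm diameter x 8 mm, upright aluminium tube 46 mm outside, 36 mm inside, top at 45 mm; the stopper hangs in it by its flange and lifts straight out. Origin: centre of its underside
- cabinet: fixed blue open-fronted cabinet, 280 deep (x) x 260 wide (y) x 215 high, on the robot's left, its front (own -x) facing roughly to world -y. Origin: centre of its underside. Its front edge is at own x = -140 mm. The compartment above the drawer is open in front and 203 mm high inside
- drawer (a joint): opening of the cabinet's grey-fronted drawer in m: 0 fully home at its stop, growing as it comes out along the cabinet's own -x; starts 0.15 to 0.18. Friction about 1.5 N; it stays where left and clicks over a sprung ball detent (about 4 N in all to pass) in the last 11 mm. Front panel 252 wide, top edge at z = 68 mm; side walls' top at z = 50 mm
- well (a point): centre of the floor of the yellow round well in the drawer, z = 16 mm, moves with the drawer: a collar 88 mm inside, 98 outside diameter, 20 mm high. It lies 57 mm behind the inside of the drawer front, 55 mm to the cabinet's own +y of the middle. A small amber bottle (44 diameter, top at z = 94 mm) is fixed in the drawer 125 mm from it along the cabinet's own -y
- handle (a point): middle of the drawer's steel bar handle, which runs level along the drawer front (110 mm long, about 10 mm thick), 35 mm out from the front panel, at z = 40 mm; moves with the drawer. The drawer may be pushed by it
- cell_a: bare aluminium load-cell bar, 130 long x 36 wide x 26 high, brown strip on top; lies between the two places where flask and stand can be. Loose; to be left alone. Origin: about the middle of its underside
- cell_b: another load-cell bar of the same size, nearer the robot. Loose; to be left alone. Origin: about the middle of its underside
- cell_c: another load-cell bar of the same size, farther from the robot. Loose; to be left alone. Origin: about the middle of its underside
- spool: solder spool standing on end, blue rims, 60 diameter x 45 high. Loose; to be left alone. Origin: about the middle of its underside
- bottle: closed white bottle with a blue cap, 52 diameter x 120 high. Loose; to be left alone. Origin: about the middle of its underside
- brush: small brush lying flat, 130 long. Loose; to be left alone. Origin: near its middle
Mind the look-alikes: they are no part of the job. Leave any purple look-alike of the flask alone.

How it is judged:
On the way, in this order (a step that is already met when the one before it is completed fails the run):
1. the stopper is fully seated in the mouth of the upright flask, still on the bench, and let go (horizontal distance between stopper_flange and flask_mouth below 0.006 m and z of stopper_flange in the frame of flask_mouth between -0.004 and 0.003 m and angle between the z axis of stopper and the z axis of flask, either way round below 0.1 rad and contact force between the fingers and stopper below 0.3 N and height (world z) of flask below 0.006 m and angle between flask's own z axis and vertical below 0.09 rad), for 0.2 s.
2. the stoppered flask stands upright on the floor of the well with the drawer still open (by more than 100 mm), and is let go (horizontal distance between stopper_flange and flask_mouth below 0.006 m and z of stopper_flange in the frame of flask_mouth between -0.004 and 0.003 m and angle between the z axis of stopper and the z axis of flask, either way round below 0.1 rad and horizontal distance between flask and well below 0.009 m and z of flask in the frame of well between -0.004 and 0.004 m and angle between flask's own z axis and vertical below 0.09 rad and contact force between the fingers and flask below 0.3 N and value of joint drawer above 0.1 m), for 0.2 s.
3. the drawer is fully home (value of joint drawer below 0.004 m), for 0.2 s.
At the end, for the whole second after the job is handed in: The drawer is home (within 4 mm of its stop), the flask stands upright (within 5 degrees) on the floor of the well (within 9 mm of its centre, 4 mm in height), the stopper is fully seated in its mouth (flange within 3 mm of the rim, 6 mm off-centre, 6 degrees), all at rest (horizontal distance between stopper_flange and flask_mouth below 0.006 m and z of stopper_flange in the frame of flask_mouth between -0.004 and 0.003 m and angle between the z axis of stopper and the z axis of flask, either way round below 0.1 rad and horizontal distance between flask and well below 0.009 m and z of flask in the frame of well between -0.004 and 0.004 m and angle between flask's own z axis and vertical below 0.09 rad and value of joint drawer below 0.004 m and linear speed of each of flask, stopper below 0.02 m/s); the robot touches nothing.
It fails at once if the flask is tipped by more than 30 degrees (angle between flask's own z axis and vertical above 0.52 rad).
It fails at once if the flask is dropped or slammed (moves faster than 0.5 m/s while not held) (linear speed of flask above 0.5 m/s and contact force between the fingers and flask below 0.3 N).
It fails at once if a load cell, the spool, the white bottle or the brush is moved by more than 25 mm (distance of any of cell_a, cell_b, cell_c, spool, bottle, brush from where it was at the start of the episode above 0.025 m).
It also fails if it takes over 61 s, if anything falls off the work surface, if the arm or the gripper's body presses on something with over 40 N, if the wrist force passes 120 N, or if a joint passes its speed limit or range.

## Working session

There is one attempt and no reset: what is moved stays moved. The work goes in short steps, Python scripts to look and compute and a tool call to move; the robot and the scene stay as the last step left them, time stands still between calls to the robot, and variables do not carry over. Pictures are saved under pics/ and viewed, at most 14 in all, crops included, and the job is handed in when it is done.

Besides the shell and the picture viewer there is one more tool, called after "Emit:" as a command line: name --argument value ..., lists and objects as JSON in quotes. apply_moves: Moves the arm, as the interface text tells. Its arguments: {"type":"object","properties":{"motion":{"type":"array","items":{"type":"array","items":{"type":"array","items":{"type":"number"}}}}},"required":["motion"]}

```bash
mkdir -p pics
cat > h.py <<'E'
import numpy as np, cv2
from plant import telemetry, imaging, job
from scipy.spatial.transform import Rotation as R
def world(cam,p):
    V=np.array(imaging.get_calibration(cam)["view"]); return (np.linalg.inv(V)@np.r_[p,1])[:3]
def find(cam,label,fn="tip_of",n=3):
    return [(round(d["p"],2),world(cam,d["point"]).round(4).tolist()) for d in getattr(imaging,fn)(cam,label)[:n]]
def snap(cam,name):
    im=imaging.capture(cam); cv2.imwrite(f"pics/{name}.png",im[:,:,::-1]); return im
def plane(cam,u,v,z):
    c=imaging.get_calibration(cam); Vi=np.linalg.inv(np.array(c["view"]))
    d=Vi[:3,:3]@np.array([(u-c["cx"])/c["fx"],-(v-c["cy"])/c["fy"],-1]); o=Vi[:3,3]
    return o+d*(z-o[2])/d[2]
E
python3 - <<'E'
from h import *
a=snap("side","s0");b=snap("top","t0")
cv2.imwrite("pics/both0.png",cv2.resize(np.hstack([a,b])[:,:,::-1],(800,300)))
s=telemetry.get_state();print(s["time_s"],s["tool_pos"],R.from_quat(s["orientation"]).as_matrix().round(3),s["width"])
for c in("side","top"):
  print(c,np.linalg.inv(np.array(imaging.get_calibration(c)["view"])).round(3)[:3].tolist())
  for l in["flask","flask_mouth","stopper","stopper_flange","stand","cabinet","well","handle"]:
    print(c,l,find(c,l))
E
```

```text
0.1 [ 0.22100263 -0.63727833  0.24060881] [[ 0.945  0.328 -0.001]
 [ 0.328 -0.945  0.002]
 [-0.    -0.002 -1.   ]] 1.0003913916501306
side [[0.996, 0.055, -0.068, 0.431], [-0.087, 0.625, -0.776, -1.003], [0.0, 0.779, 0.627, 0.948]]
side flask [(0.93, [0.3676, -0.4089, -0.0049]), (0.88, [0.4864, -0.119, -0.0047]), (0.18, [0.4938, -0.3462, 0.0107])]
side flask_mouth [(0.97, [0.4848, -0.1229, 0.1206]), (0.9, [0.3663, -0.4109, 0.1171]), (0.2, [0.4922, -0.35, 0.0445])]
side stopper [(0.74, [0.4928, -0.3498, 0.0133]), (0.61, [0.3724, -0.0093, -0.0031])]
side stopper_flange [(0.73, [0.4912, -0.3493, 0.0449]), (0.63, [0.374, -0.0077, -0.0024]), (0.38, [0.4835, -0.1204, 0.1226])]
side stand [(0.75, [0.4919, -0.346, 0.0001]), (0.37, [0.4954, 0.2315, 0.0134])]
side cabinet [(0.73, [0.5285, 0.4824, 0.0003])]
side well [(0.67, [0.4937, 0.2332, 0.0121])]
side handle [(0.76, [0.5519, 0.1341, 0.04])]
top [[-0.025, 0.985, -0.169, 0.288], [-1.0, -0.022, 0.017, 0.057], [0.013, 0.169, 0.986, 1.525]]
top flask [(0.76, [0.3641, -0.4069, 0.002]), (0.64, [0.5561, 0.1328, 0.0398]), (0.61, [0.484, -0.1162, 0.0022])]
top flask_mouth [(0.88, [0.3642, -0.404, 0.1216]), (0.63, [0.4831, -0.1163, 0.1234])]
top stopper []
top stopper_flange [(0.58, [0.4982, -0.3454, 0.0458])]
top stand [(0.71, [0.496, -0.3455, -0.0007])]
top cabinet [(0.35, [0.496, -0.3439, 0.0006])]
top well [(0.73, [0.4938, 0.2429, 0.0188])]
top handle [(0.57, [0.561, 0.1313, 0.0404])]
```

View pics/t0.png

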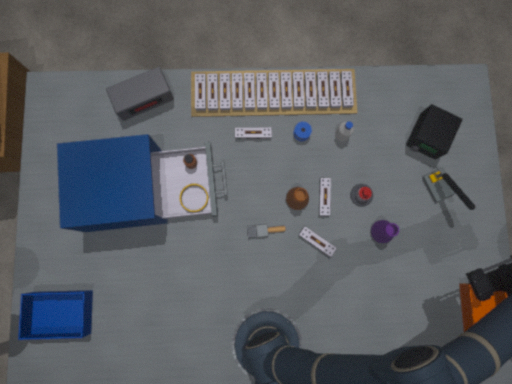

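View pics/s0.png

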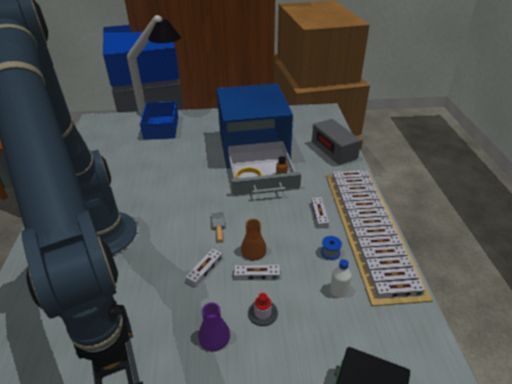

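The top view shows the amber flask at pixel (297,198), the red stopper in its stand at (364,193) and the yellow well at (194,198). The purple look-alike is at (383,231), so the amber flask is the one at world (0.485, -0.119). I'll refine these positions with silhouettes.

```bash
cat >> h.py <<'E'
def proj(cam,P):
    c=imaging.get_calibration(cam);V=np.array(c["view"]);q=np.asarray(P)@V[:3,:3].T+V[:3,3]
    return np.c_[c["cx"]-c["fx"]*q[:,0]/q[:,2],c["cy"]+c["fy"]*q[:,1]/q[:,2]]
def sil(cam,xyz,prof):
    S=4;m=np.zeros((384*S,512*S),np.uint8);t=np.linspace(0,2*np.pi,40)
    ring=lambda r,z:np.c_[xyz[0]+r*np.cos(t),xyz[1]+r*np.sin(t),0*t+xyz[2]+z]
    for a,b in zip(prof,prof[1:]):
        h=cv2.convexHull(((proj(cam,np.r_[ring(*a),ring(*b)])+.5)*S).astype(np.int32));cv2.fillConvexPoly(m,h,1)
    v,u=np.nonzero(m);return np.array([u.mean(),v.mean()])/S-.5,len(u)/S/S
def fit(cam,mask,x0,prof):
    n,l,st,ce=cv2.connectedComponentsWithStats(mask.astype(np.uint8))
    pu=sil(cam,x0,prof)[0]
    i=min((i for i in range(1,n) if st[i,4]>25),key=lambda i:np.hypot(*(ce[i]-pu)))
    c=ce[i];x=np.array(x0,float)
    for _ in range(4):
        p,a=sil(cam,x,prof);z=x[2]+np.mean([q[1] for q in prof])
        x[:2]+=(plane(cam,*c,z)-plane(cam,*p,z))[:2]
    return x[:2].round(4).tolist(),int(st[i,4]),int(a)
FL=[(.037,0),(.04,.003),(.04,.02),(.022,.078),(.022,.12)]
RED=[(.022,.03),(.022,.036),(.012,.036),(.012,.06)]
RING=[(.049,0),(.049,.02)]
E
python3 - <<'E'
from h import *
for c in("side","top"):
  im=imaging.capture(c); h=cv2.cvtColor(im,cv2.COLOR_RGB2HSV).astype(int);H,S,V=h[...,0],h[...,1],h[...,2]
  for d in imaging.outline_of(c,"flask")[:3]:
    m=np.array(d["pixels"]);v,u=np.nonzero(m)
    try:print(c,"flask net",round(d["p"],2),u.mean().round(),v.mean().round(),fit(c,m,[.4846,-.1186,0],FL))
    except Exception as e:print(e)
  print(c,"flask col",fit(c,(H>3)&(H<18)&(S>110)&(V>40),[.4846,-.1186,0],FL))
  print(c,"red",fit(c,((H<5)|(H>172))&(S>120)&(V>60),[.494,-.347,.015],RED))
  y=(H>18)&(H<32)&(S>90)&(V>80)
  n,l,st,ce=cv2.connectedComponentsWithStats(y.astype(np.uint8))
  for i in range(1,n):
    if st[i,4]>20: print(" yellow",ce[i].round(1),st[i])
  for l in["flask","flask_mouth","stopper_flange","well","handle","cabinet","cell_a","brush"]: print(c,l,find(c,l,n=2))
E
```

```text
side flask net 0.7 213.0 329.0 ([0.3654, -0.4093], 1128, 1177)
side flask net 0.64 254.0 242.0 ([0.4862, -0.1229], 778, 810)
side flask col ([0.485, -0.1203], 694, 806)
side red ([0.4931, -0.3478], 201, 236)
 yellow [248.  170.8] [236 167  26  11 120]
 yellow [369.2 260.6] [ 327  175  105  131 1207]
 yellow [394.4 225.4] [387 210  16  32  35]
 yellow [414.6 266.7] [408 252  16  32  45]
side flask [(0.88, [0.3642, -0.4104, -0.0042]), (0.73, [0.4873, -0.1182, 0.0005])]
side flask_mouth [(0.79, [0.3628, -0.4095, 0.1179]), (0.6, [0.4826, -0.1199, 0.1214])]
side stopper_flange [(0.73, [0.4937, -0.3501, 0.0432])]
side well [(0.78, [0.4944, 0.2331, 0.0135])]
side handle [(0.96, [0.5565, 0.135, 0.039])]
side cabinet [(0.89, [0.5299, 0.4832, -0.004]), (0.71, [0.4903, -0.2173, -0.0017])]
side cell_a [(0.97, [0.3322, -0.1792, -0.0003]), (0.76, [0.4896, -0.2139, -0.0015])]
side brush [(0.55, [0.3765, -0.0069, -0.0037])]
top flask net 0.74 297.0 198.0 ([0.4859, -0.1173], 422, 443)
top flask net 0.7 383.0 231.0 ([0.3638, -0.4044], 468, 526)
top flask col ([0.4885, -0.1193], 292, 443)
top red ([0.4938, -0.3453], 125, 140)
 yellow [267.6 109.4] [192  72 165  44 622]
 yellow [434.9 176.7] [429 171  14  12  99]
 yellow [192.9 197.5] [180 184  28  28 128]
top flask [(0.79, [0.4834, -0.1175, 0.0024]), (0.69, [0.3632, -0.4039, -0.0007])]
top flask_mouth [(0.9, [0.3629, -0.4024, 0.1174]), (0.57, [0.4831, -0.1143, 0.1199])]
top stopper_flange [(0.43, [0.4961, -0.3447, 0.0459])]
top well [(0.65, [0.4948, 0.2457, 0.0185])]
top handle [(0.58, [0.5585, 0.1308, 0.0406])]
top cabinet [(0.38, [0.7173, -0.1452, 0.0011])]
top cell_a [(0.95, [0.4868, -0.2147, 0.003]), (0.79, [0.723, 0.033, -0.0012])]
top brush [(0.73, [0.3766, -0.0077, -0.0025])]
```

Emit:
apply_moves --motion '[[[35.3,-18.4,0,0,0,0,1],[35.3,-18.4,0,0,0,0,1],[35.3,-18.4,0,0,0,0,1],[35.3,-18.4,0,0,0,0,1],[35.3,-18.4,0,0,0,0,1],[35.3,-18.4,0,0,0,0,1],[35.3,-18.4,0,0,0,0,1],[35.3,-18.4,0,0,0,0,1],[35.3,-18.4,20,0,0,0,1],[35.3,-18.4,30,0,0,0,1]]]'

```text
time_s: 2.73
tool_pos: [0.4916, -0.3535, 0.2001]
orientation: [0.986, 0.167, 0.003, 0.002]
ft_force: [1.2, -0.8, -1.0]
width: 0.996
finger_force: 0.0
```

```bash
cat >> h.py <<'E'
def go(x,y,z=None):
    s=telemetry.get_state();p=np.array(s["tool_pos"]);M=R.from_quat(s["orientation"]).as_matrix()
    print("t",round(s["time_s"],2),"p",p.round(4),"w",round(s["width"],3),"F",np.round(s["ft_force"],1),"f",np.round(s["finger_force"],1),"q",np.round(s["q"],2))
    print("M",M.round(3).tolist());print("tool delta mm",((np.array([x,y,p[2] if z is None else z])-p)@M*1000).round(1))
E
python3 -c "
from h import *
go(.494,-.3475,.073)"
```

```text
t 2.73 p [ 0.4916 -0.3535  0.2001] w 0.996 F [ 1.2 -0.8 -1. ] f 0.0 q [ 0.69  0.4  -0.18  1.75  0.08  0.99 -0.75]
M [[0.944, 0.329, 0.006], [0.329, -0.944, -0.003], [0.005, 0.005, -1.0]]
tool delta mm [  3.7  -5.5 127.1]
```

Emit:
apply_moves --motion '[[[0,0,0,0,0,0,1],[0,0,0,0,0,0,1],[0,0,20,0,0,0,1],[0,0,30,0,0,0,1],[0,0,10,0,0,0,1],[0,0,0,0,0,0,1],[0,0,0,0,0,0,1]]]'

```text
time_s: 3.32
tool_pos: [0.4877, -0.3561, 0.1383]
orientation: [0.986, 0.165, -0.0, 0.0]
ft_force: [0.1, -0.5, 0.2]
width: 1.0
finger_force: 0.0
```

```bash
python3 -c "
from h import *
go(.494,-.3475,.073)
snap('side','s1')
for c in('side','top'):
  im=imaging.capture(c); h=cv2.cvtColor(im,cv2.COLOR_RGB2HSV).astype(int);H,S,V=h[...,0],h[...,1],h[...,2]
  try:print(fit(c,((H<5)|(H>172))&(S>120)&(V>60),[.494,-.347,.015],RED))
  except Exception as e:print(e)
"
```

```text
t 3.32 p [ 0.4877 -0.3561  0.1383] w 1.0 F [ 0.1 -0.5  0.2] f 0.0 q [ 0.69  0.47 -0.17  1.8   0.1   0.88 -0.77]
M [[0.945, 0.326, -0.0], [0.326, -0.945, -0.0], [-0.0, 0.0, -1.0]]
tool delta mm [ 8.8 -6.1 65.3]
([0.4885, -0.3534], 125, 237)
([0.8181, 0.4041], 48, 133)
```

Emit:
apply_moves --motion '[[[8.8,-6.1,10,0,0,0,1],[0,0,20,0,0,0,1],[0,0,20,0,0,0,1],[0,0,15,0,0,0,1],[0,0,0,0,0,0,1],[0,0,0,0,0,0,1]]]'

```text
time_s: 3.97
tool_pos: [0.4947, -0.3454, 0.0724]
orientation: [0.986, 0.167, -0.0, -0.0]
ft_force: [-0.3, 0.3, -0.2]
width: 0.997
finger_force: 0.0
```

```bash
python3 -c "
from h import *
go(.494,-.3475,.073)
im=snap('side','s2');cv2.imwrite('pics/s2c.png',cv2.resize(im[240:340,200:330,::-1],None,fx=6,fy=6))
"
```

```text
t 3.97 p [ 0.4947 -0.3454  0.0724] w 0.997 F [-0.3  0.3 -0.2] f 0.0 q [ 0.66  0.55 -0.16  1.85  0.12  0.75 -0.8 ]
M [[0.945, 0.328, -0.001], [0.328, -0.945, 0.001], [-0.0, -0.001, -1.0]]
tool delta mm [-1.4  1.8 -0.6]
```

View pics/s2c.png

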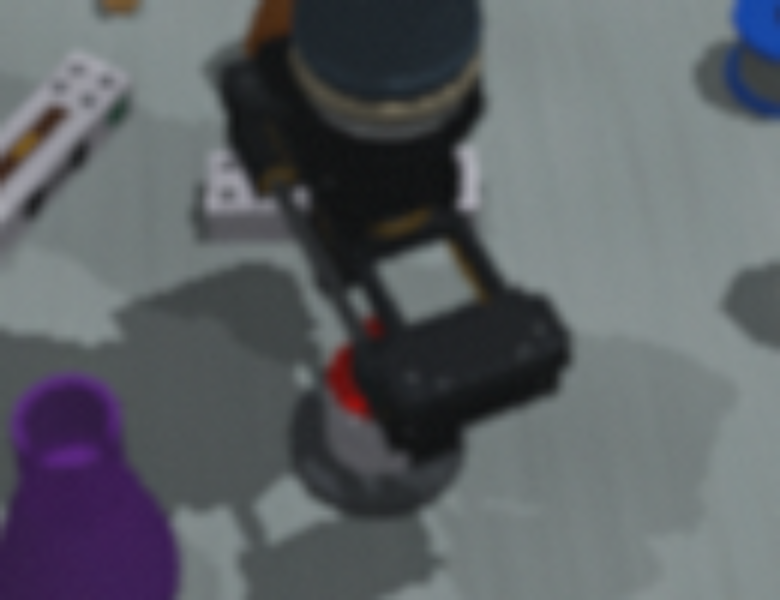

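The crop shows the open gripper straddling the red knob, around (370,370) in the crop. I'll close on it.

Emit:
apply_moves --motion '[[[-1,0,0,0,0,0,0],[0,0,0,0,0,0,0],[0,0,0,0,0,0,0],[0,0,0,0,0,0,0],[0,0,0,0,0,0,0],[0,0,0,0,0,0,0],[0,0,0,0,0,0,0],[0,0,0,0,0,0,0]]]'

```text
time_s: 4.68
tool_pos: [0.4935, -0.3466, 0.0728]
orientation: [0.986, 0.166, 0.0, 0.0]
ft_force: [-0.6, 0.3, 0.1]
width: 0.476
finger_force: 0.0
```

```bash
python3 -c "
from h import *
go(.485,-.119,.21)"
```

```text
t 4.68 p [ 0.4935 -0.3466  0.0728] w 0.476 F [-0.6  0.3  0.1] f 0.0 q [ 0.66  0.55 -0.16  1.85  0.12  0.75 -0.8 ]
M [[0.945, 0.328, 0.0], [0.328, -0.945, -0.0], [0.0, 0.0, -1.0]]
tool delta mm [  66.5 -217.8 -137.2]
```

Emit:
apply_moves --motion '[[[0,0,0,0,0,0,0],[0,0,0,0,0,0,0],[0,0,0,0,0,0,0],[0,0,0,0,0,0,0],[0,0,0,0,0,0,0],[0,0,0,0,0,0,0]]]'

```text
time_s: 5.18
tool_pos: [0.4935, -0.3465, 0.0727]
orientation: [0.986, 0.166, -0.0, -0.0]
ft_force: [0.4, -0.4, 0.9]
width: 0.27
finger_force: 30.0
```

Emit:
apply_moves --motion '[[[0,0,-12,0,0,0,0],[0,0,-20,0,0,0,0],[0,0,-25,0,0,0,0],[0,0,-25,0,0,0,0],[0,0,-25,0,0,0,0],[0,0,-25,0,0,0,0],[0,0,-8,0,0,0,0]]]'

```text
time_s: 5.77
tool_pos: [0.4954, -0.3475, 0.2178]
orientation: [0.986, 0.166, 0.003, 0.003]
ft_force: [0.3, -0.1, -0.5]
width: 0.271
finger_force: 30.0
```

Emit:
apply_moves --motion '[[[4,-12,0,0,0,0,0],[8,-26,0,0,0,0,0],[9,-30,0,0,0,0,0],[9,-30,0,0,0,0,0],[9,-30,0,0,0,0,0],[9,-30,0,0,0,0,0],[8,-26,0,0,0,0,0],[5,-16,0,0,0,0,0],[0,0,0,0,0,0,0],[0,0,0,0,0,0,0]]]'

```text
time_s: 6.6
tool_pos: [0.4845, -0.1359, 0.2115]
orientation: [0.986, 0.168, -0.001, -0.0]
ft_force: [0.6, -0.2, -0.7]
width: 0.269
finger_force: 30.0
```

```bash
python3 -c "
from h import *
go(.485,-.119,.148)
for c in('side','top'):
  im=snap(c,c+'3'); h=cv2.cvtColor(im,cv2.COLOR_RGB2HSV).astype(int);H,S,V=h[...,0],h[...,1],h[...,2]
  for l in('flask','flask_mouth','stopper','stopper_flange'):print(c,l,find(c,l))
  for d in imaging.outline_of(c,'flask')[:3]:
    m=np.array(d['pixels'])
    print(c,'flask net',fit(c,m,[.4846,-.1186,0],FL))
  cv2.imwrite('pics/%s3c.png'%c,cv2.resize(im[(170 if c=='side' else 150):,:][:100,(190 if c=='side' else 230):][:,:130,::-1],None,fx=4,fy=4))
a=[cv2.imread('pics/%s3c.png'%c) for c in('side','top')]
cv2.imwrite('pics/b3.png',cv2.resize(np.hstack(a),(800,308)))
"
```

```text
t 6.6 p [ 0.4845 -0.1359  0.2115] w 0.269 F [ 0.6 -0.2 -0.7] f 30.0 q [ 0.43  0.24 -0.28  1.95  0.08  0.96 -1.12]
M [[0.944, 0.331, -0.003], [0.331, -0.944, 0.001], [-0.002, -0.001, -1.0]]
tool delta mm [  6.2 -15.7  63.5]
side flask [(0.8, [0.3633, -0.4071, -0.0018]), (0.58, [0.4883, -0.1186, -0.003])]
side flask_mouth [(0.76, [0.485, -0.1241, 0.1216]), (0.67, [0.3671, -0.4086, 0.1197]), (0.19, [0.72, 0.0308, 0.0006])]
side stopper [(0.62, [0.4828, -0.1387, 0.1536])]
side stopper_flange [(0.52, [0.4816, -0.1403, 0.1837])]
side flask net ([0.4857, -0.1229], 785, 807)
side flask net ([0.3657, -0.4096], 1164, 1177)
top flask [(0.83, [0.3649, -0.4058, -0.0011]), (0.53, [0.4829, -0.1141, 0.0026]), (0.5, [0.5569, 0.1311, 0.041])]
top flask_mouth [(0.65, [0.3636, -0.404, 0.1189]), (0.64, [0.4817, -0.1144, 0.1199])]
top stopper []
top stopper_flange []
top flask net ([0.4567, -0.1249], 57, 444)
top flask net ([0.3649, -0.4064], 496, 525)
```

View pics/b3.png

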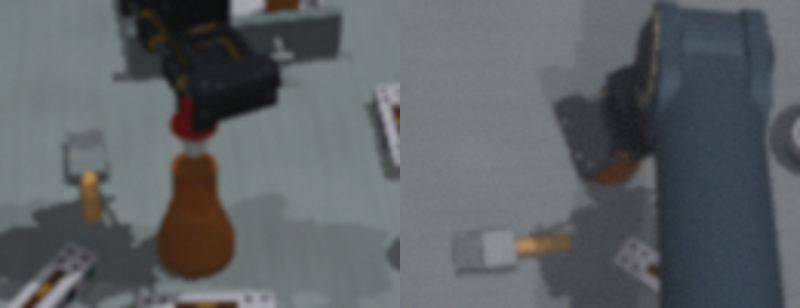

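The left crop shows the stopper hanging upright just above the flask and slightly short of it. Next I'll shift onto the axis and lower it in steps.

Emit:
apply_moves --motion '[[[3.6,-8,0,0,0,0,0],[3.6,-8,0,0,0,0,0],[0,0,10,0,0,0,0],[0,0,6,0,0,0,0],[0,0,0,0,0,0,0],[0,0,0,0,0,0,0]]]'

```text
time_s: 7.7
tool_pos: [0.4867, -0.1202, 0.1959]
orientation: [0.986, 0.166, -0.001, -0.0]
ft_force: [0.3, 0.2, -0.8]
width: 0.267
finger_force: 30.0
```

```bash
python3 -c "
from h import *
go(.486,-.1185,.148)
im=snap('side','s4');cv2.imwrite('pics/s4c.png',cv2.resize(im[190:270,215:295,::-1],None,fx=7,fy=7))
print(find('side','flask_mouth'),find('side','stopper_flange'),find('side','flask_mouth'),find('side','stopper'))"
```

```text
t 7.7 p [ 0.4867 -0.1202  0.1959] w 0.267 F [ 0.3  0.2 -0.8] f 30.0 q [ 0.4   0.25 -0.29  1.98  0.09  0.93 -1.17]
M [[0.945, 0.328, -0.002], [0.328, -0.945, 0.0], [-0.002, -0.001, -1.0]]
tool delta mm [ 0.  -1.8 47.9]
[(0.86, [0.3647, -0.4108, 0.1183]), (0.56, [0.4817, -0.1228, 0.1223])] [(0.57, [0.4842, -0.1257, 0.1661])] [(0.86, [0.3647, -0.4108, 0.1183]), (0.56, [0.4817, -0.1228, 0.1223])] [(0.43, [0.4881, -0.122, 0.1349])]
```

View pics/s4c.png

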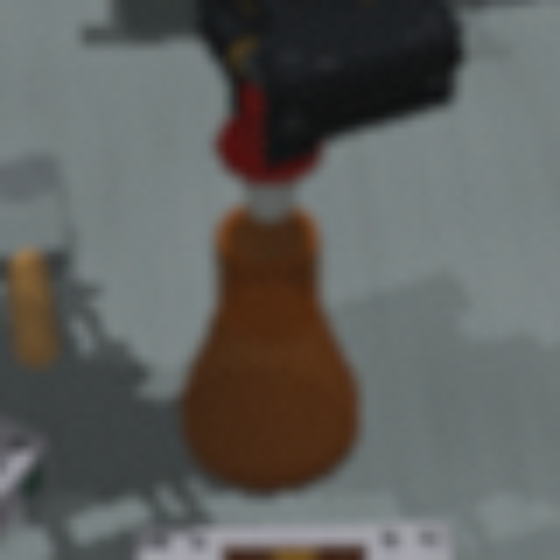

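The flange at crop columns 218–323 lines up with the neck at 218–320. Lowering now.

Emit:
apply_moves --motion '[[[0,-1.7,4,0,0,0,0],[0,0,6,0,0,0,0],[0,0,6,0,0,0,0],[0,0,6,0,0,0,0],[0,0,5,0,0,0,0],[0,0,0,0,0,0,0],[0,0,0,0,0,0,0]]]'

```text
time_s: 8.53
tool_pos: [0.4864, -0.1185, 0.1693]
orientation: [0.986, 0.166, -0.0, -0.0]
ft_force: [0.5, 0.0, -0.7]
width: 0.266
finger_force: 30.0
```

```bash
python3 -c "
from h import *
go(.486,-.1185,.148)"
```

```text
t 8.53 p [ 0.4864 -0.1185  0.1693] w 0.266 F [ 0.5  0.  -0.7] f 30.0 q [ 0.4   0.29 -0.29  2.01  0.1   0.86 -1.18]
M [[0.945, 0.328, -0.001], [0.328, -0.945, 0.0], [-0.001, -0.001, -1.0]]
tool delta mm [-0.4 -0.1 21.3]
```

No contact force yet, so I'll continue down.

Emit:
apply_moves --motion '[[[0,0,4,0,0,0,0],[0,0,4,0,0,0,0],[0,0,4,0,0,0,0],[0,0,3,0,0,0,0],[0,0,2,0,0,0,0],[0,0,0,0,0,0,0],[0,0,0,0,0,0,0]]]'

```text
time_s: 9.12
tool_pos: [0.4866, -0.1185, 0.1527]
orientation: [0.986, 0.166, -0.0, -0.0]
ft_force: [0.8, -0.5, -1.1]
width: 0.267
finger_force: 30.0
```

```bash
python3 -c "
from h import *
go(.486,-.1185,.148)"
```

```text
t 9.12 p [ 0.4866 -0.1185  0.1527] w 0.267 F [ 0.8 -0.5 -1.1] f 30.0 q [ 0.39  0.31 -0.28  2.02  0.12  0.83 -1.19]
M [[0.945, 0.328, -0.0], [0.328, -0.945, 0.0], [-0.0, -0.0, -1.0]]
tool delta mm [-0.6 -0.2  4.7]
```

Emit:
apply_moves --motion '[[[0,0,2,0,0,0,0],[0,0,2,0,0,0,0],[0,0,1,0,0,0,0],[0,0,0.5,0,0,0,0],[0,0,0,0,0,0,0],[0,0,0,0,0,0,0]]]'

```text
time_s: 9.62
tool_pos: [0.4867, -0.1185, 0.1477]
orientation: [0.986, 0.166, 0.0, 0.0]
ft_force: [-1.7, 0.7, 5.6]
width: 0.268
finger_force: 30.0
```

Emit:
apply_moves --motion '[[[0,0,0,0,0,0,1],[0,0,0,0,0,0,1],[0,0,0,0,0,0,1],[0,0,0,0,0,0,1],[0,0,0,0,0,0,1],[0,0,0,0,0,0,1],[0,0,0,0,0,0,1],[0,0,0,0,0,0,1],[0,0,0,0,0,0,1],[0,0,0,0,0,0,1]]]'

```text
time_s: 10.45
tool_pos: [0.4866, -0.1186, 0.1473]
orientation: [0.986, 0.166, 0.0, 0.0]
ft_force: [-0.4, -0.2, -0.2]
width: 0.936
finger_force: 0.0
```

```bash
python3 -c "
from h import *
go(.486,-.1185,.106)
im=snap('side','s5');cv2.imwrite('pics/s5c.png',cv2.resize(im[190:270,215:295,::-1],None,fx=7,fy=7))
print(find('side','flask_mouth'),find('side','stopper_flange'),find('side','stopper'),find('side','flask'))"
```

```text
t 10.45 p [ 0.4866 -0.1186  0.1473] w 0.936 F [-0.4 -0.2 -0.2] f 0.0 q [ 0.39  0.32 -0.28  2.03  0.12  0.81 -1.2 ]
M [[0.945, 0.328, 0.0], [0.328, -0.945, -0.0], [0.0, 0.0, -1.0]]
tool delta mm [-0.6 -0.3 41.3]
[(0.88, [0.4837, -0.1239, 0.119]), (0.61, [0.365, -0.4123, 0.1182]), (0.17, [0.7128, -0.2899, 0.0006])] [(0.58, [0.4823, -0.1229, 0.1189])] [(0.51, [0.4844, -0.119, 0.0874])] [(0.73, [0.3629, -0.4102, -0.0042]), (0.58, [0.4867, -0.1174, -0.0016])]
```

View pics/s5c.png

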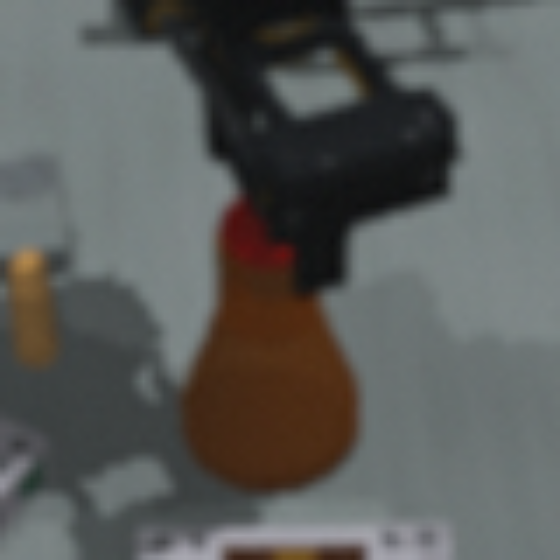

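The stopper is flush on the rim and released. Lowering around the neck.

Emit:
apply_moves --motion '[[[0,0,0,0,0,0,1],[0,0,8,0,0,0,1],[0,0,11,0,0,0,1],[0,0,11,0,0,0,1],[0,0,8,0,0,0,1],[0,0,3,0,0,0,1],[0,0,0,0,0,0,1],[0,0,0,0,0,0,1]]]'

```text
time_s: 11.37
tool_pos: [0.4866, -0.1185, 0.1059]
orientation: [0.986, 0.166, -0.0, -0.0]
ft_force: [1.1, -0.3, -0.8]
width: 0.997
finger_force: 0.0
```

Emit:
apply_moves --motion '[[[0,0,0,0,0,0,0],[0,0,0,0,0,0,0],[0,0,0,0,0,0,0],[0,0,0,0,0,0,0],[0,0,0,0,0,0,0],[0,0,0,0,0,0,0],[0,0,0,0,0,0,0],[0,0,0,0,0,0,0],[0,0,0,0,0,0,0],[0,0,0,0,0,0,0]]]'

```text
time_s: 12.2
tool_pos: [0.4867, -0.1183, 0.1063]
orientation: [0.986, 0.166, 0.0, -0.0]
ft_force: [-0.8, 1.9, 0.3]
width: 0.503
finger_force: 30.0
```

Gripped at 44 mm. I'll lift while yawing so that the jaws line up with the drawer's width.

Emit:
apply_moves --motion '[[[0,0,-5,0,0,0,0],[0,0,-12,0,0,-3,0],[0,0,-15,0,0,-7,0],[0,0,-15,0,0,-7,0],[0,0,-15,0,0,-7,0],[0,0,-15,0,0,-7,0],[0,0,-15,0,0,-7,0],[0,0,-12,0,0,-7,0],[0,0,-5,0,0,-7,0],[0,0,0,0,0,-7,0]]]'

```text
time_s: 13.03
tool_pos: [0.487, -0.1188, 0.2165]
orientation: [0.775, 0.632, 0.0, 0.001]
ft_force: [0.6, 0.6, -3.8]
width: 0.499
finger_force: 30.0
```

Emit:
apply_moves --motion '[[[0,0,0,0,0,-7,0],[0,0,0,0,0,-6,0],[0,0,0,0,0,-4,0],[0,0,0,0,0,0,0],[0,0,0,0,0,0,0]]]'

```text
time_s: 13.45
tool_pos: [0.4861, -0.1187, 0.2149]
orientation: [0.676, 0.737, -0.0, -0.0]
ft_force: [0.2, -0.1, -3.9]
width: 0.502
finger_force: 30.0
```

Run:
```python
from h import *
go(.494,.238)
for c in("side","top"):
  im=imaging.capture(c); h=cv2.cvtColor(im,cv2.COLOR_RGB2HSV).astype(int);H,S,V=h[...,0],h[...,1],h[...,2]
  y=(H>18)&(H<32)&(S>90)&(V>80)
  p=np.argwhere(y)[:,::-1]; u=proj(c,[[.494,.238,.03]])[0]; p=p[np.hypot(*(p-u).T)<25]
  # ring top annulus: map pixels to plane z=.036, circle fit
  X=np.array([plane(c,a,b,.034)[:2] for a,b in p])
  A=np.c_[2*X,np.ones(len(X))];s=np.linalg.lstsq(A,(X**2).sum(1),rcond=None)[0]
  print(c,len(X),"circle",s[:2].round(4),"r",np.sqrt(s[2]+s[0]**2+s[1]**2).round(4))
  for l in["well","handle","cabinet","flask","stopper_flange"]: print(c,l,find(c,l,n=2))
```

```text
t 13.45 p [ 0.4861 -0.1187  0.2149] w 0.502 F [ 0.2 -0.1 -3.9] f 30.0 q [ 0.62  0.26 -0.55  1.95  0.16  0.98  0.08]
M [[-0.087, 0.996, -0.001], [0.996, 0.087, 0.0], [0.0, -0.001, -1.0]]
tool delta mm [354.7  38.9   0. ]Traceback (most recent call last):
  File "<stdin>", line 9, in <module>
    return umr_sum(a, axis, dtype, out, keepdims, initial, where)
numpy.exceptions.AxisError: axis 1 is out of bounds for array of dimension 1
```

Run:
```python
from h import *
for c,f in(("side","s0"),("top","t0"),("top",None)):
  im=cv2.imread(f"pics/{f}.png")[:,:,::-1] if f else imaging.capture(c)
  h=cv2.cvtColor(np.ascontiguousarray(im),cv2.COLOR_RGB2HSV).astype(int);H,S,V=h[...,0],h[...,1],h[...,2]
  y=(H>18)&(H<32)&(S>90)&(V>80)
  p=np.argwhere(y)[:,::-1]; u=proj(c,[[.494,.238,.03]])[0]; p=p[np.hypot(*(p-u).T)<25]
  if len(p)<20: print(c,f,len(p));continue
  X=np.array([plane(c,a,b,.032)[:2] for a,b in p])
  A=np.c_[2*X,np.ones(len(X))];s=np.linalg.lstsq(A,(X**2).sum(1),rcond=None)[0]
  print(c,f,len(X),"circle",s[:2].round(4),"r",np.sqrt(s[2]+s[0]**2+s[1]**2).round(4),"bbox",X.min(0).round(4),X.max(0).round(4))
for l in["well","handle","flask","stopper_flange","cabinet"]: print(l,find("top",l,n=2))
```

```text
side s0 118 circle [0.493  0.2396] r 0.0393 bbox [0.4462 0.227 ] [0.5408 0.2877]
top t0 128 circle [0.4933 0.2391] r 0.0461 bbox [0.4465 0.193 ] [0.5403 0.2853]
top None 124 circle [0.4933 0.239 ] r 0.046 bbox [0.4465 0.193 ] [0.5402 0.2852]
well [(0.72, [0.493, 0.2456, 0.0195])]
handle [(0.62, [0.5564, 0.1312, 0.039])]
flask [(0.87, [0.3655, -0.4055, 0.0005])]
stopper_flange []
cabinet [(0.56, [0.4877, -0.1196, 0.1101])]
```

Emit:
apply_moves --motion '[[[12,1.2,0,0,0,0,0],[25,2.6,0,0,0,0,0],[33,3.6,0,0,0,0,0],[36,4,0,0,0,0,0],[36,4,0,0,0,0,0],[36,4,0,0,0,0,0],[36,4,0,0,0,0,0],[36,4,0,0,0,0,0],[36,4,0,0,0,0,0],[30,3,0,0,0,0,0]]]'

```text
time_s: 14.63
tool_pos: [0.4917, 0.2033, 0.2156]
orientation: [0.674, 0.739, 0.001, -0.0]
ft_force: [1.5, -0.4, -2.9]
width: 0.499
finger_force: 30.0
```

Emit:
apply_moves --motion '[[[20,2,0,0,0,0,0],[12,1.3,0,0,0,0,0],[5,0.5,0,0,0,0,0],[0,0,0,0,0,0,0],[0,0,0,0,0,0,0]]]'

```text
time_s: 15.05
tool_pos: [0.4933, 0.2351, 0.215]
orientation: [0.675, 0.738, -0.001, 0.0]
ft_force: [-0.4, -0.3, -3.2]
width: 0.5
finger_force: 30.0
```

Run:
```python
from h import *
go(.4935,.2385,.122)
a=snap("side","s6");b=snap("top","t6")
for c in("side","top"):
  for l in["well","handle","flask","stopper_flange","flask_mouth"]: print(c,l,find(c,l,n=2))
ca=cv2.resize(a[110:210,200:320,::-1],(480,400));cb=cv2.resize(b[130:240,140:260,::-1],(436,400))
cv2.imwrite("pics/b6.png",cv2.resize(np.hstack([ca,cb]),(800,349)))
```

```text
t 15.05 p [0.4933 0.2351 0.215 ] w 0.5 F [-0.4 -0.3 -3.2] f 30.0 q [ 0.02  0.37 -0.68  1.84  0.27  1.03 -0.68]
M [[-0.088, 0.996, -0.0], [0.996, 0.088, -0.002], [-0.002, -0.001, -1.0]]
tool delta mm [ 3.5  0.6 93. ]
side well [(0.73, [0.4951, 0.2315, 0.0142])]
side handle [(0.82, [0.5551, 0.1363, 0.0405]), (0.22, [0.5297, 0.4812, -0.0017])]
side flask [(0.89, [0.3641, -0.4088, -0.0049]), (0.75, [0.4982, 0.236, 0.1067])]
side stopper_flange [(0.65, [0.4951, 0.2317, 0.1945])]
side flask_mouth [(0.79, [0.4943, 0.2292, 0.229]), (0.16, [0.4968, 0.2352, 0.1067])]
top well []
top handle [(0.92, [0.5561, 0.1312, 0.0363])]
top flask [(0.9, [0.3668, -0.4059, 0.0007])]
top stopper_flange []
top flask_mouth [(0.55, [0.3675, -0.4016, 0.1222])]
```

View pics/b6.png

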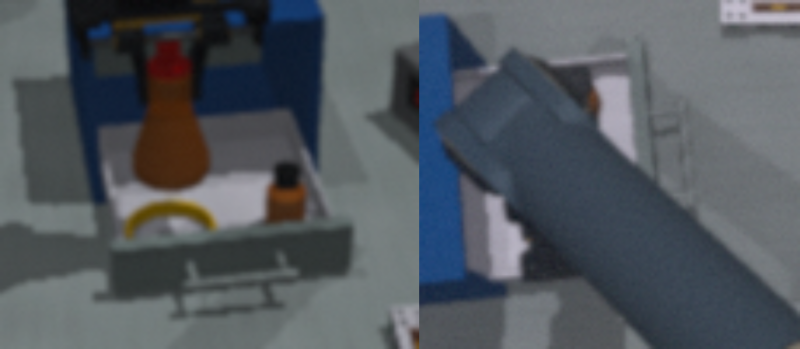

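The left crop shows the flask hanging upright behind and above the yellow well, with clear room between it and both the cabinet and the small bottle. Lowering.

Emit:
apply_moves --motion '[[[2.8,0.5,5,0,0,0,0],[0,0,12,0,0,0,0],[0,0,15,0,0,0,0],[0,0,15,0,0,0,0],[0,0,10,0,0,0,0],[0,0,5,0,0,0,0],[0,0,0,0,0,0,0],[0,0,0,0,0,0,0]]]'

```text
time_s: 16.32
tool_pos: [0.4934, 0.2396, 0.1532]
orientation: [0.675, 0.738, -0.0, -0.0]
ft_force: [-0.7, 0.4, -3.4]
width: 0.501
finger_force: 30.0
```

Run:
```python
from h import *
go(.4935,.2378,.122)
a=snap("side","s7")
for l in["well","flask","stopper_flange"]: print(l,find("side",l,n=2))
cv2.imwrite("pics/s7c.png",cv2.resize(a[120:200,210:310,::-1],(700,560)))
```

```text
t 16.32 p [0.4934 0.2396 0.1532] w 0.501 F [-0.7  0.4 -3.4] f 30.0 q [-0.02  0.44 -0.65  1.9   0.33  0.91 -0.74]
M [[-0.09, 0.996, -0.0], [0.996, 0.09, 0.0], [0.0, -0.0, -1.0]]
tool delta mm [-1.8 -0.1 31.2]
well [(0.71, [0.4954, 0.2346, 0.0116])]
flask [(0.69, [0.4946, 0.2364, 0.045])]
stopper_flange []
```

View pics/s7c.png

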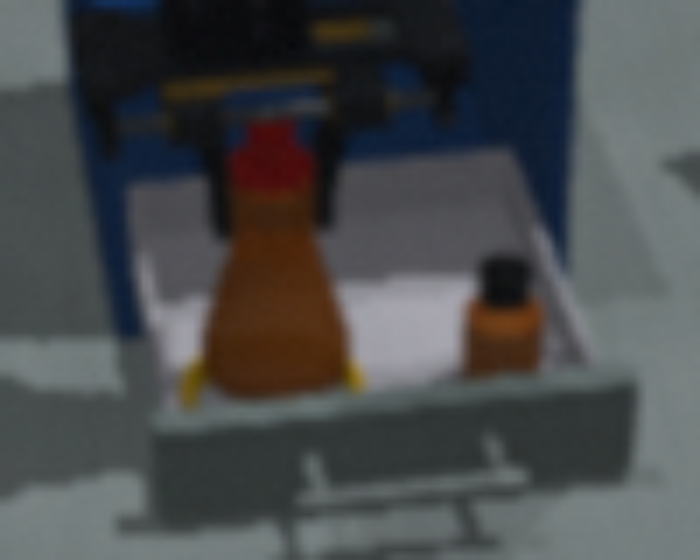

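The flask at crop columns 203–352 sits inside the ring at 180–366, so it is nearly centred. I'll lower it slowly.

Emit:
apply_moves --motion '[[[-1.2,-0.6,4,0,0,0,0],[0,0,5,0,0,0,0],[0,0,5,0,0,0,0],[0,0,4,0,0,0,0],[0,0,3,0,0,0,0],[0,0,0,0,0,0,0],[0,0,0,0,0,0,0]]]'

```text
time_s: 17.1
tool_pos: [0.4928, 0.2381, 0.1319]
orientation: [0.675, 0.738, -0.0, -0.0]
ft_force: [-0.1, 0.1, -3.7]
width: 0.499
finger_force: 30.0
```

```bash
python3 -c "
from h import *
go(.4935,.2378,.122)"
```

```text
t 17.1 p [0.4928 0.2381 0.1319] w 0.499 F [-0.1  0.1 -3.7] f 30.0 q [-0.03  0.47 -0.64  1.92  0.36  0.87 -0.76]
M [[-0.089, 0.996, -0.001], [0.996, 0.089, -0.0], [-0.0, -0.001, -1.0]]
tool delta mm [-0.3  0.7  9.9]
```

Base is at 26 mm, inside the collar, with no extra force. Lowering the remaining 10 mm.

Emit:
apply_moves --motion '[[[0,0,3,0,0,0,0],[0,0,3,0,0,0,0],[0,0,2,0,0,0,0],[0,0,1.5,0,0,0,0],[0,0,0,0,0,0,0],[0,0,0,0,0,0,0]]]'

```text
time_s: 17.6
tool_pos: [0.4929, 0.2381, 0.1227]
orientation: [0.675, 0.738, 0.0, 0.0]
ft_force: [0.4, -0.7, -3.3]
width: 0.502
finger_force: 30.0
```

Emit:
apply_moves --motion '[[[0,0,0.6,0,0,0,0],[0,0,0.6,0,0,0,0],[0,0,0,0,0,0,0],[0,0,0,0,0,0,0]]]'

```text
time_s: 17.93
tool_pos: [0.4931, 0.2382, 0.1223]
orientation: [0.675, 0.738, 0.0, 0.0]
ft_force: [-1.5, -2.2, 5.1]
width: 0.503
finger_force: 30.0
```

Emit:
apply_moves --motion '[[[0,0,0,0,0,0,1],[0,0,0,0,0,0,1],[0,0,0,0,0,0,1],[0,0,0,0,0,0,1],[0,0,0,0,0,0,1],[0,0,0,0,0,0,1],[0,0,0,0,0,0,1],[0,0,0,0,0,0,1]]]'

```text
time_s: 18.6
tool_pos: [0.493, 0.2381, 0.1215]
orientation: [0.675, 0.738, 0.0, 0.0]
ft_force: [-0.3, 0.1, 0.2]
width: 0.973
finger_force: 0.0
```

Emit:
apply_moves --motion '[[[0,0,-5,0,0,0,1],[0,0,-12,0,0,0,1],[0,0,-20,0,0,0,1],[0,0,-25,0,0,0,1],[0,0,-25,0,0,0,1],[0,0,-20,0,0,0,1],[0,0,0,0,0,0,1],[0,0,0,0,0,0,1]]]'

```text
time_s: 19.27
tool_pos: [0.4935, 0.2386, 0.2306]
orientation: [0.675, 0.738, 0.002, 0.001]
ft_force: [-0.1, -0.3, -0.8]
width: 1.001
finger_force: 0.0
```

Run:
```python
from h import *
go(.56,.06,.055)
a=snap("side","s8")
for l in["well","flask","stopper_flange","flask_mouth","stopper","handle"]: print(l,find("side",l,n=2))
cv2.imwrite("pics/s8c.png",cv2.resize(a[120:200,210:310,::-1],(700,560)))
```

```text
t 19.27 p [0.4935 0.2386 0.2306] w 1.001 F [-0.1 -0.3 -0.8] f 0.0 q [ 0.02  0.35 -0.69  1.82  0.26  1.06 -0.68]
M [[-0.089, 0.996, 0.004], [0.996, 0.089, 0.001], [0.001, 0.004, -1.0]]
tool delta mm [-183.9   49.6  175.6]
well [(0.72, [0.496, 0.233, 0.0154])]
flask [(0.87, [0.3654, -0.4097, -0.001]), (0.83, [0.5007, 0.2357, 0.0129])]
stopper_flange [(0.42, [0.492, 0.2311, 0.1366])]
flask_mouth [(0.8, [0.3654, -0.4113, 0.1175]), (0.79, [0.4923, 0.2322, 0.1369])]
stopper [(0.41, [0.4975, 0.2355, 0.1024])]
handle [(0.8, [0.5553, 0.1338, 0.044])]
```

View pics/s8c.png

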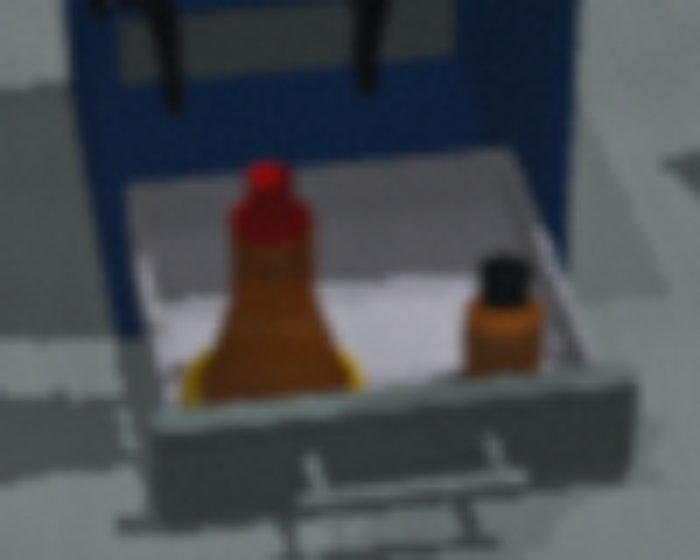

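The closed flask stands upright, centred in the well. I'll retreat in front of the handle, shut the gripper and go down.

Emit:
apply_moves --motion '[[[-10,3,0,0,0,0,0],[-25,8,0,0,0,0,0],[-32,9,0,0,0,0,0],[-35,10,0,0,0,0,0],[-32,9,0,0,0,0,0],[-25,8,0,0,0,0,0],[-15,5,0,0,0,0,0],[0,0,0,0,0,0,0],[0,0,0,0,0,0,0],[0,0,0,0,0,0,0]]]'

```text
time_s: 20.45
tool_pos: [0.5597, 0.0704, 0.2284]
orientation: [0.674, 0.738, 0.0, -0.0]
ft_force: [-0.3, 0.1, 0.2]
width: 0.325
finger_force: 0.0
```

Emit:
apply_moves --motion '[[[0,0,10,0,0,0,0],[0,0,25,0,0,0,0],[0,0,30,0,0,0,0],[0,0,30,0,0,0,0],[0,0,30,0,0,0,0],[0,0,25,0,0,0,0],[0,0,15,0,0,0,0],[0,0,5,0,0,0,0],[0,0,0,0,0,0,0],[0,0,0,0,0,0,0]]]'

```text
time_s: 21.28
tool_pos: [0.5604, 0.0705, 0.059]
orientation: [0.674, 0.739, 0.0, 0.0]
ft_force: [0.0, 0.1, -0.7]
width: 0.009
finger_force: 0.0
```

```bash
python3 -c "
from h import *
go(.556,.133,.052)"
```

```text
t 21.28 p [0.5604 0.0705 0.059 ] w 0.009 F [ 0.   0.1 -0.7] f 0.0 q [ 0.2   0.58 -0.53  1.93  0.42  0.74 -0.48]
M [[-0.091, 0.996, 0.001], [0.996, 0.091, 0.001], [0.001, 0.001, -1.0]]
tool delta mm [62.6  1.3  7. ]
```

Emit:
apply_moves --motion '[[[0,0,5,0,0,0,0],[0,0,5,0,0,0,0],[10,0,0,0,0,0,0],[12,0,0,0,0,0,0],[8,0,0,0,0,0,0],[5,0,0,0,0,0,0],[5,0,0,0,0,0,0],[5,0,0,0,0,0,0],[5,0,0,0,0,0,0]]]'

```text
time_s: 22.03
tool_pos: [0.5559, 0.1189, 0.0486]
orientation: [0.675, 0.738, -0.001, 0.001]
ft_force: [0.1, -2.4, 0.9]
width: 0.009
finger_force: 1.0
```

Emit:
apply_moves --motion '[[[5,0,0,0,0,0,0],[5,0,0,0,0,0,0],[6,0,0,0,0,0,0],[6,0,0,0,0,0,0],[6,0,0,0,0,0,0]]]'

```text
time_s: 22.45
tool_pos: [0.5534, 0.1476, 0.0486]
orientation: [0.675, 0.738, 0.0, 0.0]
ft_force: [-0.7, -1.5, 0.8]
width: 0.008
finger_force: 1.0
```

```bash
python3 -c "
from h import *
go(.556,.133,.052)
snap('side','s9')
for l in['handle','flask','stopper_flange']: print(l,find('side',l))"
```

```text
t 22.45 p [0.5534 0.1476 0.0486] w 0.008 F [-0.7 -1.5  0.8] f 1.0 q [ 0.05  0.6  -0.52  1.92  0.43  0.73 -0.63]
M [[-0.089, 0.996, 0.0], [0.996, 0.089, -0.0], [-0.0, 0.0, -1.0]]
tool delta mm [-14.7   1.3  -3.4]
handle [(0.85, [0.5523, 0.165, 0.0425]), (0.31, [0.49, -0.2133, 0.0012])]
flask [(0.7, [0.3654, -0.4107, -0.0024]), (0.68, [0.4944, 0.2672, 0.0122])]
stopper_flange [(0.5, [0.4906, 0.2638, 0.1317])]
```

The drawer is moving with the flask standing in it. Continuing.

Emit:
apply_moves --motion '[[[6,0,0,0,0,0,0],[7,0,0,0,0,0,0],[8,0,0,0,0,0,0],[8,0,0,0,0,0,0],[8,0,0,0,0,0,0],[8,0,0,0,0,0,0],[8,0,0,0,0,0,0],[8,0,0,0,0,0,0],[7,0,0,0,0,0,0],[6,0,0,0,0,0,0]]]'

```text
time_s: 23.48
tool_pos: [0.5465, 0.2221, 0.0487]
orientation: [0.675, 0.738, 0.0, -0.0]
ft_force: [1.0, -1.7, -1.3]
width: 0.008
finger_force: 0.9
```

Emit:
apply_moves --motion '[[[5,0,0,0,0,0,0],[5,0,0,0,0,0,0],[5,0,0,0,0,0,0],[5,0,0,0,0,0,0],[5,0,0,0,0,0,0]]]'

```text
time_s: 23.9
tool_pos: [0.5444, 0.246, 0.0486]
orientation: [0.675, 0.738, -0.0, 0.0]
ft_force: [1.1, -2.2, 0.2]
width: 0.008
finger_force: 0.9
```

```bash
python3 -c "
from h import *
go(.556,.133,.052)
snap('side','s10')
for l in['handle','flask','stopper_flange','cabinet']: print(l,find('side',l))"
```

```text
t 23.9 p [0.5444 0.246  0.0486] w 0.008 F [ 1.1 -2.2  0.2] f 0.9 q [-0.12  0.63 -0.51  1.86  0.43  0.77 -0.78]
M [[-0.089, 0.996, 0.0], [0.996, 0.089, -0.0], [-0.0, 0.0, -1.0]]
tool delta mm [-113.6    1.4   -3.4]
handle [(0.73, [0.5414, 0.2639, 0.0425]), (0.68, [0.7136, -0.2928, -0.0014]), (0.65, [0.4916, -0.2149, 0.0001])]
flask [(0.66, [0.3652, -0.4096, -0.0011]), (0.63, [0.4838, 0.3684, 0.0131])]
stopper_flange [(0.55, [0.4813, 0.3603, 0.1332])]
cabinet [(0.75, [0.4816, 0.3641, 0.013]), (0.42, [0.4929, -0.3456, -0.0011])]
```

Emit:
apply_moves --motion '[[[4,0,0,0,0,0,0],[4,0,0,0,0,0,0],[4,0,0,0,0,0,0],[4,0,0,0,0,0,0]]]'

```text
time_s: 24.48
tool_pos: [0.5432, 0.2614, 0.0485]
orientation: [0.675, 0.738, -0.0, 0.0]
ft_force: [1.2, -7.2, 0.7]
width: 0.004
finger_force: 4.4
```

Emit:
apply_moves --motion '[[[2,0,0,0,0,0,0],[2,0,0,0,0,0,0],[2,0,0,0,0,0,0],[2,0,0,0,0,0,0]]]'

```text
time_s: 24.82
tool_pos: [0.543, 0.2636, 0.0483]
orientation: [0.676, 0.737, -0.004, 0.003]
ft_force: [-0.7, -11.4, 6.9]
width: 0.001
finger_force: 5.2
```

```bash
python3 -c "
from h import *
go(.556,.133,.052)
a=snap('side','s11')
for l in['handle','flask','stopper_flange','well']: print(l,find('side',l))
cv2.imwrite('pics/s11c.png',cv2.resize(a[80:200,200:320,::-1],(600,600)))"
```

```text
t 24.82 p [0.543  0.2636 0.0483] w 0.001 F [ -0.7 -11.4   6.9] f 5.2 q [-0.16  0.64 -0.51  1.84  0.44  0.78 -0.81]
M [[-0.086, 0.996, -0.002], [0.996, 0.086, -0.011], [-0.01, -0.002, -1.0]]
tool delta mm [-131.3    1.7   -2.3]
handle [(0.92, [0.5447, 0.2792, 0.0417])]
flask [(0.59, [0.3646, -0.4082, -0.0024]), (0.48, [0.4842, 0.3825, 0.011])]
stopper_flange [(0.57, [0.4793, 0.3777, 0.1362])]
well [(0.71, [0.4813, 0.3787, 0.013])]
```

View pics/s11c.png

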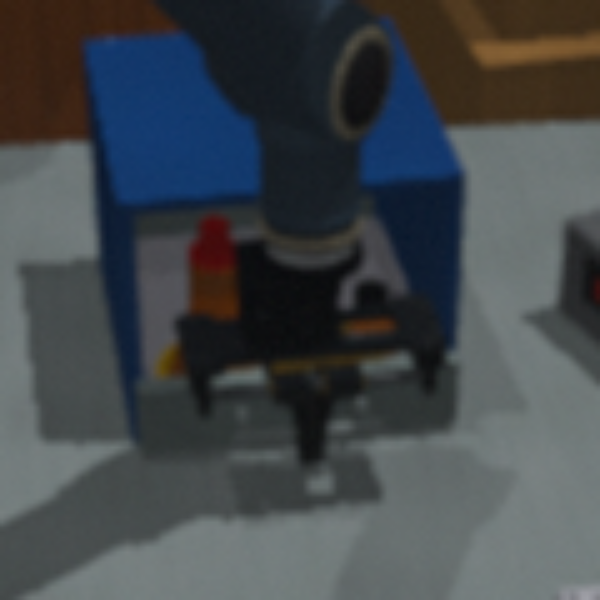

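```bash
python3 -c "
from h import *
for n,u,v,z in(('roofL',225.6,121,.215),('roofR',292.4,115,.215),('panL',227.6,156,.068),('panR',291.6,152.6,.068),('bottomL',227.6,172,0)):print(n,plane('side',u,v,z).round(3))
s=telemetry.get_state();print(s['moment'],s['joint_torque'])
a=cv2.imread('pics/s11.png');b=cv2.imread('pics/s0.png')
cv2.imwrite('pics/s11d.png',np.hstack([cv2.resize(x[100:185,212:302],(400,378),interpolation=cv2.INTER_CUBIC) for x in(b,a)]))"
```

```text
roofL [0.419 0.322 0.215]
roofR [0.666 0.346 0.215]
panL [0.419 0.316 0.068]
panR [0.666 0.318 0.068]
bottomL [0.415 0.306 0.   ]
[-0.78271344 -0.20022022  0.01111868] [-2.26578780e+00 -4.91534650e+01 -8.92974436e+00 -1.70368052e+01
 -6.26615267e-01 -8.29572547e-01  6.01847234e-03]
```

View pics/s11d.png

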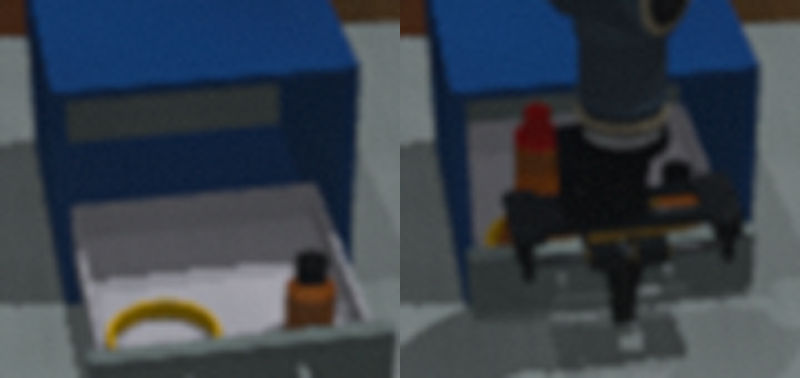

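The drawer front looks close to home, but I can't tell whether 11 N means the stop or an arm contact. I'll back off, tilt the body away from the cabinet, check, and push again.

Emit:
apply_moves --motion '[[[-10,0,0,0,0,0,0],[-20,0,0,0,0,0,0],[-20,0,0,0,7,0,0],[0,0,0,0,7,0,0],[0,0,0,0,7,0,0],[0,0,0,0,0,0,0],[0,0,0,0,0,0,0]]]'

```text
time_s: 25.65
tool_pos: [0.548, 0.2159, 0.0476]
orientation: [0.666, 0.723, 0.123, -0.135]
ft_force: [-0.9, 0.1, 0.9]
width: 0.006
finger_force: 0.0
```

```bash
python3 -c "
from h import *
go(.543,.2636,.048)
s=telemetry.get_state();print(s['moment'])
a=snap('side','s12');b=snap('top','t12')
for c in('side','top'):
  for l in['handle','flask','stopper_flange','well','cabinet']: print(c,l,find(c,l))
cv2.imwrite('pics/s12c.png',np.hstack([cv2.resize(a[100:185,212:302,::-1],(400,378),interpolation=cv2.INTER_CUBIC),cv2.resize(b[130:240,50:250,::-1],(400,378))]))"
```

```text
t 25.65 p [0.548  0.2159 0.0476] w 0.006 F [-0.9  0.1  0.9] f 0.0 q [ 0.3   0.71 -0.77  1.93  0.21  0.58 -0.41]
M [[-0.075, 0.997, -0.031], [0.93, 0.081, 0.358], [0.359, -0.002, -0.933]]
tool delta mm [44.9 -1.1 16.8]
[-0.41614259 -0.13108882 -0.01270816]
side handle []
side flask [(0.84, [0.3636, -0.4073, -0.0046]), (0.8, [0.4865, 0.3911, 0.0136]), (0.39, [0.3343, -0.1842, -0.0012])]
side stopper_flange [(0.46, [0.4791, 0.3838, 0.1333])]
side well [(0.53, [0.4813, 0.3897, 0.0148])]
side cabinet [(0.95, [0.5291, 0.4789, -0.001]), (0.51, [0.7186, 0.0323, 0.0014])]
top handle [(0.67, [0.4802, 0.397, 0.019]), (0.62, [0.5442, 0.2852, 0.0393]), (0.36, [0.3753, -0.0086, -0.0016])]
top flask [(0.79, [0.3644, -0.4067, 0.0027]), (0.52, [0.4798, 0.3896, 0.0179]), (0.36, [0.4883, -0.2131, 0.0002])]
top stopper_flange [(0.37, [0.479, 0.3977, 0.0198])]
top well []
top cabinet []
```

The handle and flask have now moved about 154 mm, so the drawer slid on after the photo. I'll push once more with the tilted tool to confirm it is at the stop.

Emit:
apply_moves --motion '[[[9.3,0,3.6,0,0,0,0],[9.3,0,3.6,0,0,0,0],[9.3,0,3.6,0,0,0,0],[7,0,2.7,0,0,0,0],[3.7,0,1.4,0,0,0,0],[2.8,0,1.1,0,0,0,0],[2.8,0,1.1,0,0,0,0],[0,0,0,0,0,0,0]]]'

```text
time_s: 26.92
tool_pos: [0.5424, 0.2669, 0.0482]
orientation: [0.663, 0.726, 0.123, -0.134]
ft_force: [0.9, -1.1, -0.6]
width: 0.004
finger_force: 0.0
```

Emit:
apply_moves --motion '[[[1.9,0,0.7,0,0,0,0],[1.9,0,0.7,0,0,0,0],[1.9,0,0.7,0,0,0,0],[0,0,0,0,0,0,0]]]'

```text
time_s: 27.25
tool_pos: [0.5427, 0.268, 0.047]
orientation: [0.665, 0.725, 0.12, -0.133]
ft_force: [-0.2, -10.3, 3.1]
width: 0.006
finger_force: 4.4
```

Emit:
apply_moves --motion '[[[1.9,0,0.7,0,0,0,0],[1.9,0,0.7,0,0,0,0],[0,0,0,0,0,0,0],[0,0,0,0,0,0,0]]]'

```text
time_s: 27.58
tool_pos: [0.5429, 0.2686, 0.0462]
orientation: [0.666, 0.725, 0.118, -0.131]
ft_force: [-1.0, -17.4, 4.7]
width: 0.006
finger_force: 7.3
```

```bash
python3 -c "
from h import *
go(.543,.2636,.048)
for c in('side','top'):
  imaging.capture(c)
  for l in['handle','flask','stopper_flange']: print(c,l,find(c,l,n=2))"
```

```text
t 27.58 p [0.5429 0.2686 0.0462] w 0.006 F [ -1.  -17.4   4.7] f 7.3 q [ 0.17  0.71 -0.74  1.91  0.22  0.57 -0.5 ]
M [[-0.078, 0.996, -0.033], [0.934, 0.085, 0.346], [0.348, -0.004, -0.938]]
tool delta mm [-4.1 -0.4 -3.4]
side handle [(0.8, [0.5422, 0.2878, 0.042]), (0.25, [0.4826, 0.3933, 0.0155])]
side flask [(0.73, [0.3679, -0.4075, -0.0045]), (0.51, [0.4834, 0.3933, 0.0151])]
side stopper_flange [(0.51, [0.4776, 0.3883, 0.1339]), (0.41, [0.7217, 0.0315, -0.0013])]
top handle [(0.61, [0.5429, 0.2883, 0.0398]), (0.2, [0.4938, -0.3468, 0.0017])]
top flask [(0.7, [0.366, -0.408, 0.0012]), (0.57, [0.4824, 0.3939, 0.0181])]
top stopper_flange [(0.42, [0.4817, 0.3986, 0.0204])]
```

The finger contact is hard at 17 N. The geometry agrees: handle at 0.288, plus 35 mm, plus a panel of about 17 mm puts its inner face at the cabinet's front edge near 0.34. The drawer is home, so I'll retreat and verify.

Emit:
apply_moves --motion '[[[-5,0,-2,0,0,0,0],[-12,0,-5,0,0,0,0],[-20,0,-8,0,0,0,0],[-25,0,-10,0,0,0,0],[-25,0,-10,0,0,0,0],[-20,0,-8,0,0,0,0],[-10,0,-4,0,0,0,0],[0,0,0,0,0,0,0],[0,0,0,0,0,0,0]]]'

```text
time_s: 28.73
tool_pos: [0.5531, 0.152, 0.0508]
orientation: [0.664, 0.725, 0.123, -0.135]
ft_force: [-0.4, 0.6, 0.8]
width: 0.004
finger_force: 0.0
```

```bash
python3 -c "
from h import *
go(.543,.2636,.048)
a=snap('side','s14')
for c in('side','top'):
  imaging.capture(c)
  for l in['handle','flask','stopper_flange','well']: print(c,l,find(c,l,n=2))
cv2.imwrite('pics/s14c.png',cv2.resize(a[95:190,205:305,::-1],(600,570),interpolation=cv2.INTER_CUBIC))"
```

```text
t 28.73 p [0.5531 0.152  0.0508] w 0.004 F [-0.4  0.6  0.8] f 0.0 q [ 0.43  0.71 -0.8   1.93  0.21  0.63 -0.3 ]
M [[-0.083, 0.996, -0.031], [0.93, 0.088, 0.358], [0.359, 0.0, -0.933]]
tool delta mm [103.6  -0.2  42.9]
side handle [(0.68, [0.5413, 0.2878, 0.0404])]
side flask [(0.85, [0.3652, -0.4107, -0.0042]), (0.59, [0.4854, 0.3926, 0.0162])]
side stopper_flange [(0.37, [0.4778, 0.3891, 0.133]), (0.23, [0.4815, 0.3896, 0.1353])]
side well [(0.68, [0.4829, 0.3863, 0.0117])]
top handle [(0.92, [0.5453, 0.2861, 0.0401])]
top flask [(0.45, [0.4824, 0.3931, 0.017]), (0.34, [0.4969, -0.3453, -0.0003])]
top stopper_flange []
top well [(0.95, [0.4815, 0.3979, 0.0213]), (0.24, [0.4819, 0.3945, 0.1364])]
```

View pics/s14c.png

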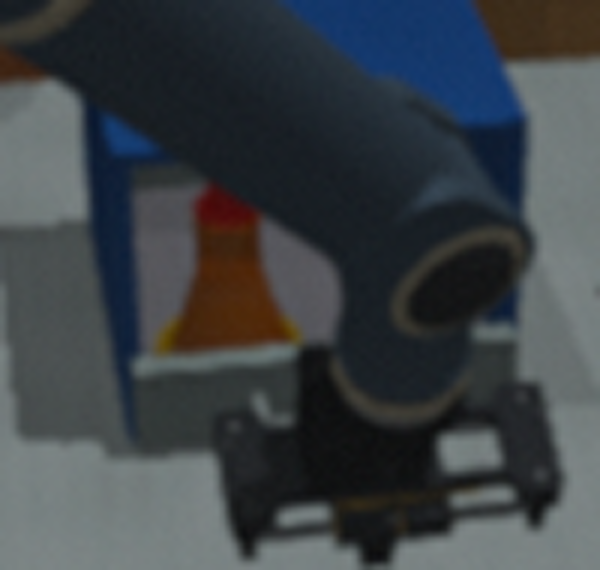

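The crop shows the drawer panel flush against the cabinet front, the stoppered flask upright in its yellow collar, and the arm clear of everything. Handing in.

```bash
python3 -c "
from h import *
print(job.close_job())"
```

```text
the job is handed in; nothing more can be done
None
```

I handed the job in: the stopper is seated in the amber flask, the flask stands upright in the yellow well, and the drawer is pushed home (it held firm at 17 N); no verdict came back.

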